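# Trim the bench charger with the plastic tuning tool and refit its access cover

## Robot

A 6-joint arm with a two-finger parallel gripper is mounted at the origin on the work surface. World frame = base frame: x ahead of the robot, y to its left, z up, the work surface at z = 0. Lengths are in mm, angles in rad, forces in N, time in s.
With the tool pointing down it reaches from about 375 to 975 mm from the base axis. Payload 3.8 kg.
Tool frame: the origin (TCP) lies on the mounting face of the last link; the fingertips stand 166 mm ahead of it and the grasp point (between the pads) lies grip_point_offset ahead of it (grip_point_offset is the distance from the TCP to the grasp point, in mm); z points along the fingers, y is the line along which they close (so a half turn about z gives the same grasp; the last joint's range is limited). The gripper opens to 88 mm and grips with 3 to 60 N. Pads are 18 mm wide; open, the fingers measure 123 mm over their backs; the gripper's body (75 mm by 187 mm) begins 45 mm behind the grasp point.
Start: joints at [-1.376, 0.264, 1.604, -0, 1.274, -0.037], TCP at [155.063, -656.944, 404.706] pointing down, gripper open.
Joint ranges: [-2.63, 2.63], [-0.94, 2.18], [0.31, 2.57], [-1.31, 4.45], [0, 2.66], [-2.55, 2.55]. Speed limits (rad/s): [2.57, 2.57, 3.14, 3.14, 3.14, 3.14].

## Interface

Orientations are given as a rotation vector (axis times angle).
In Python, from cell import * gives the robot as it stands.
- The arm moves only by the shell command python3 -m inch 'ROWS' [FORCE]. ROWS is a JSON object of lists of equal length, an entry for each row: "xyz": the shift along the tool's x, y, z in mm, a list of three; "dr": the turn, a rotation vector about the tool's x, y, z in rad, a list of three; "grip": the finger opening in mm, from 0 to 88.1. In form: {"xyz": [[x, y, z], ...], "dr": [[wx, wy, wz], ...], "grip": [grip, ...]}. A call has 1 to 20 rows; each row shifts and turns the commanded pose from where the row before left it, along the tool's axes as they then stand; what a row does not reach is not made up. A row lasts 1/8 s, in which the tool goes at most 62.5 mm and 10.7 degrees, less where a joint would pass 70% of its speed; a pose out of reach is approached as far as the arm can. A call is refused whole if a number of a shift passes 62.5 or a number of a turn 0.188, either way. A call with a gripper value outside its range is refused whole. The fingers move at their own pace and stop on an object; FORCE is the grip in N (left out, the last holds). Time passes only in rows, so rows that do not move let the fingers close. It gives the time, the measured TCP pose, the force, the opening and the grip force at its end, in the units of the state.
- sense(): the state, without advancing time (a new reading comes with each control period).
- camera(name): name is "scene" or "side" or "wrist"; returns (picture, depth): 384x512x3 uint8, red, green, blue; 384x512 float32, mm along the optical axis (not along the pixel's ray), 0 where there is no reading.
- camera_params(name): a dict with "camera_matrix" (3x3 intrinsics, pixels), "k1" (the pictures are not rectified: a ray, as slopes to the right and down, at radius r is drawn at 1 + k1 r^2 times it, then the intrinsics apply), "T" (4x4, takes a point from camera to world coordinates); the wrist camera has in their place "tool_from_camera" (4x4, takes a point from camera to tool coordinates, whose origin is the TCP and whose axes are the flange's). Camera axes: x right, y down, z forward; pixel columns grow to the right and rows downward; lengths in mm; the calibration is good to about 2 mm. A picture is of the moment at which its call begins: read the wrist's pose just before it. camera_params takes no time and is no camera call.
- close_job(): hands the job in; it is judged then, once.
Trained networks look in the newest picture that a camera, given by its name, has taken for a name from the list of things; names that differ only in an ending like _2 or _b are one class to them, and where a whole thing is asked for, a point or a joint stands for the part that bears it (a point fixed in the world has none). Each returns a list of dicts, best first, with "score" (0 to 1); they miss things now and then, are a little off and sometimes report something else, mostly with a low value. They report only what shows in the picture. A call takes as long as a camera call. They do not tell look-alikes from the thing itself.
- regions_of(camera, target): "pixels" (384x512 bool, what is visible of it).
- spot_point(camera, target): "xyz" ([x, y, z] in mm, in the coordinates of the camera as it stood for that picture, good to about 4 mm: a listed point, or the origin of a listed thing).
The state is a dict: "time_s": time; "q": joint angles; "qd": joint speeds; "tau": joint torques, N m; "position": TCP position; "tcp_rot": TCP orientation; "ft_force": force on the tool from outside, world axes, zero at the start; "moment": the same for the moment, N m; "opening": finger opening in mm; "gripper_force": force on a finger pad.
Only numpy, scipy, OpenCV 4.12 (cv2) and the standard library are available. Lean on these libraries where they do the work, as an engineer would, in place of code of your own. Each camera call takes 0.05 s, during which the arm holds its last target. There are 200 camera calls.

## Task

Take the flat-handled plastic tuning tool from the wooden rack, put its blade in the slotted hub of the larger ring trimmer in the open charger, turn it clockwise until the wiper arm points straight at the raised index tooth, and hang the tool back in its own hole in the rack. Then refit the access cover: hook its two tongues under the near edge of the opening with the cover tilted, swing it down until it lies flat and fully seated on the case, and let go. Leave the smaller trimmer, the screwdriver, the tin and the spanner as they are.

Things in the scene. Friction and masses are not known exactly. Their poses are not given: they have to be found in the camera images.
- charger: Grey sheet-steel battery charger fixed on the bench, 200 (x) x 240 (y) x 84 mm high. Origin: centre of its underside; its -x face (meter) looks to the robot within 0.25 rad. Nothing inside is higher than 68 mm. Two ring trimmers face up in its opening: the large (72 mm ring) at x 0, y +33 mm, the small (44 mm) at x 0, y -44 mm; white index tooth (7 mm wide) outside the large ring at its -x side.
- hook_edge (a point): Middle of the near edge of the opening in the charger's top, on the upper face of the 4 mm top panel, 84 mm above the bench (charger x -55, y 0); axes parallel to the charger's. The opening is 110 mm in x (from this edge to +110) and 160 mm in y (80 each side); free space under the panel round it.
- trimmer (a joint): Angle of the large trimmer's rotor, rad, 0 to 4.6 between end stops, growing clockwise seen from above. At 2.3 the wiper arm points exactly at the index tooth (charger -x). Starts between 0.9 and 1.6; stays where it is left (friction about 0.05 N m).
- trimmer_slot (a point): Centre of the top face of the large trimmer's brass hub (28 mm across), 66 mm above the bench, on the rotor's axis. Turns with the rotor: x along the slot and the wiper arm, towards its brush; z up. The slot is blind: 21.5 mm long (x), 5.6 mm wide (y), 9 mm deep, flat floor.
- small_wiper (a point): Brush end of the small trimmer's wiper arm, 22 mm from that trimmer's axis. Bystander.
- tuner: White plastic tuning tool, 167 mm long, 70 g, hanging upright in the rack. Origin: middle of the blade's tip, z up the tool. Blade 16 mm wide (x), 2 mm thick (y) up to z 4 mm, 3.6 mm thick up to z 19; shank 10 mm; round collar 34 mm wide, z 75 to 81; flat-sided handle z 81 to 167 mm, 24 mm (x) by 16 mm (y): grip across y. In the slot the blade has about 0.12 rad of play each way.
- rack: Wooden tool rack fixed on the bench, 60 (x) x 160 (y) x 100 mm high. Origin: centre of its underside. Its 12 mm top board has two square 22 mm through holes at x 0, y +38 and y -38 mm; tools hang in them with the collar on the board, so the tuning tool's tip is 25 mm above the bench, its blade width within 0.25 rad of the rack's y axis. Tuning tool in one, screwdriver in the other.
- driver: Stubby steel screwdriver with a round wooden handle, 132 mm long, hanging in the rack's other hole. Origin: its tip. Bystander.
- cover: Grey steel access cover, 280 g, lying right way up on the bench. Origin: centre of the underside of its feet, z up. Plate x -60 to +64, y -90 to +90, z 12 to 16 mm. Tongues at the -x side; opposite them a skirt below the plate, x 49 to 52.5, y -77.5 to 77.5, z 0 to 12 mm. Seated: origin on the charger's axis, 72 mm above the bench, axes parallel to the charger's, 2.5 mm of play each way.
- cover_handle (a point): Centre of the cover's black strap handle bar (cover x 0, y 0, z 40 mm), axes as the cover's. Bar 14 mm (x) by 80 mm (y) by 22 mm (z), its underside 13 mm above the plate: grip across x.
- cover_tongue (a point): Midway between the tips of the cover's two tongues (cover x -68, y 0, z 2 mm). Each is 40 mm wide, centred at cover y -57.5 or +57.5: a riser x -52.5 to -47.5 below the plate, and from its foot a 4 mm tongue (z 0 to 4) out to x -68. The panel edge goes into the 8 mm gap between tongue and plate. Seated, this point is 13 mm in under the panel (charger x -68).
- tin: Closed green tin, 76 mm across, 95 mm high. Origin: centre of its underside. Bystander.
- spanner: Dark steel spanner 180 mm long, lying on the bench. Bystander.
There are look-alikes about, which are no part of the job. Leave any black or purple look-alike of the tuner alone.

How it is judged:
By the outcome, as a careful person would: the job done as asked, in the order asked, and still so for the second after the job is handed in, with the robot touching nothing.
It also fails if it takes over 72 s, if anything falls off the work surface, if the arm or the gripper's body presses on something with over 40 N, if the wrist force passes 120 N, or if a joint passes its speed limit or range.

## Working session

There is one attempt and no reset: what is moved stays moved. The work goes in short steps, Python scripts to look and compute and a shell command to move; the robot and the scene stay as the last step left them, time stands still between calls to the robot, and variables do not carry over. Pictures are saved under pics/ and viewed, at most 10 in all, crops included, and the job is handed in when it is done.

```bash
mkdir -p pics; ls; cat > h.py <<'E'
from cell import *
import numpy as np, cv2
from scipy.spatial.transform import Rotation as R
def toolT():
    s=sense(); T=np.eye(4); T[:3,:3]=R.from_rotvec(s["tcp_rot"]).as_matrix(); T[:3,3]=s["position"]; return T
def camT(n,T=None):
    p=camera_params(n)
    if n=="wrist": return (toolT() if T is None else T)@np.array(p["tool_from_camera"])
    return np.array(p["T"])
def cloud(n,d,T):
    p=camera_params(n); K=np.array(p["camera_matrix"]); k=p["k1"]
    v,u=np.mgrid[0:384,0:512].astype(float)
    pts=np.stack([u.ravel(),v.ravel()],1)[:,None]
    r=cv2.undistortPoints(pts,K,np.array([k,0,0,0,0.]))[:,0]
    X=np.c_[r*d.ravel()[:,None],d.ravel(),np.ones(d.size)]
    return (X@T.T)[:,:3].reshape(384,512,3)
def shot(n,f=None):
    T=camT(n); im,d=camera(n)
    if f: cv2.imwrite("pics/"+f,im[:,:,::-1])
    return im,d,cloud(n,d,T),T
def spots(n,t,T):
    return [(round(s["score"],2),np.round((T@np.r_[s["xyz"],1])[:3],1).tolist()) for s in spot_point(n,t)]
E
python3 - <<'E'
from h import *
s=sense(); print(s)
a=[]
for n in("scene","side"):
    im,d,P,T=shot(n); np.savez(f"pics/{n}0.npz",im=im,P=P); a.append(im)
    print(n,T.round(2).tolist())
    for t in("charger","hook_edge","trimmer_slot","tuner","rack","driver","cover","cover_handle","cover_tongue","tin","spanner"):
        print(n,t,spots(n,t,T))
cv2.imwrite("pics/a.png",cv2.resize(a[0],(800,600))[:,:,::-1]); cv2.imwrite("pics/b.png",cv2.resize(a[1],(800,600))[:,:,::-1])
E
```

```text
pics
{'time_s': 0.0, 'q': array([-1.37589775e+00,  2.64742648e-01,  1.60537968e+00,  1.04230774e-05,
        1.27371222e+00, -3.68782243e-02]), 'qd': array([-0.00048767, -0.00041845,  0.00127662,  0.0022381 ,  0.00050753,
        0.00052634]), 'tau': array([ 9.17770813e-04, -5.02105057e+01, -3.56872165e+01,  7.28760241e-02,
        2.94186885e-02, -1.32356186e-04]), 'position': array([ 154.99885114, -656.60412762,  403.39161138]), 'tcp_rot': array([-3.11830012e+00, -3.62996474e-01,  2.62162763e-04]), 'ft_force': array([ 0.87308861, -0.14821253, -0.67118876]), 'moment': array([0.00923798, 0.0453858 , 0.01744586]), 'gripper_force': 0.0, 'opening': 88.2042499246348}
scene [[0.38, 0.66, -0.65, 1305.31], [0.92, -0.27, 0.27, -272.73], [0.0, -0.71, -0.71, 817.83], [0.0, 0.0, 0.0, 1.0]]
scene charger [(0.96, [554.1, -6.6, 0.4])]
scene hook_edge [(0.64, [497.3, -3.5, 82.7]), (0.59, [779.8, -120.5, 1.5])]
scene trimmer_slot [(0.43, [553.1, 35.0, 65.5])]
scene tuner [(0.96, [482.5, -190.3, 2.9]), (0.75, [551.7, -276.0, 23.4])]
scene rack [(0.6, [554.8, -312.6, 0.1])]
scene driver [(0.72, [565.4
[... 232 characters left out ...]
.8, 3.2]), (0.46, [568.2, -58.5, 59.6])]
side [[0.99, -0.11, 0.13, 468.06], [-0.17, -0.59, 0.79, -815.84], [-0.01, -0.8, -0.6, 707.32], [0.0, 0.0, 0.0, 1.0]]
side charger [(0.69, [455.1, 298.3, 5.0]), (0.68, [557.0, -7.4, 1.6])]
side hook_edge [(0.68, [501.0, -7.9, 84.9])]
side trimmer_slot [(0.53, [556.4, 27.2, 66.8])]
side tuner [(0.92, [449.7, -294.6, 1.6]), (0.76, [485.0, -192.7, 3.1])]
side rack [(0.8, [561.7, -315.1, 2.5]), (0.16, [455.7, 299.8, 1.9])]
side driver []
side cover [(0.67, [522.7, 307.0, -0.3])]
side cover_handle [(0.6, [528.9, 313.4, 36.0])]
side cover_tongue [(0.67, [455.1, 298.8, 0.8])]
side tin [(0.64, [696.3, 296.5, -1.0])]
side spanner [(0.78, [778.6, -122.8, -0.2])]
```

View pics/a.png

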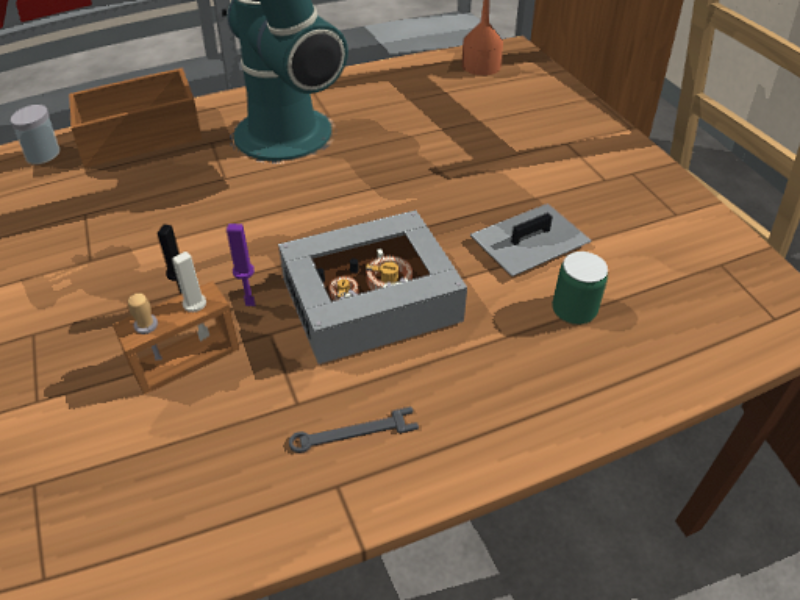

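View pics/b.png

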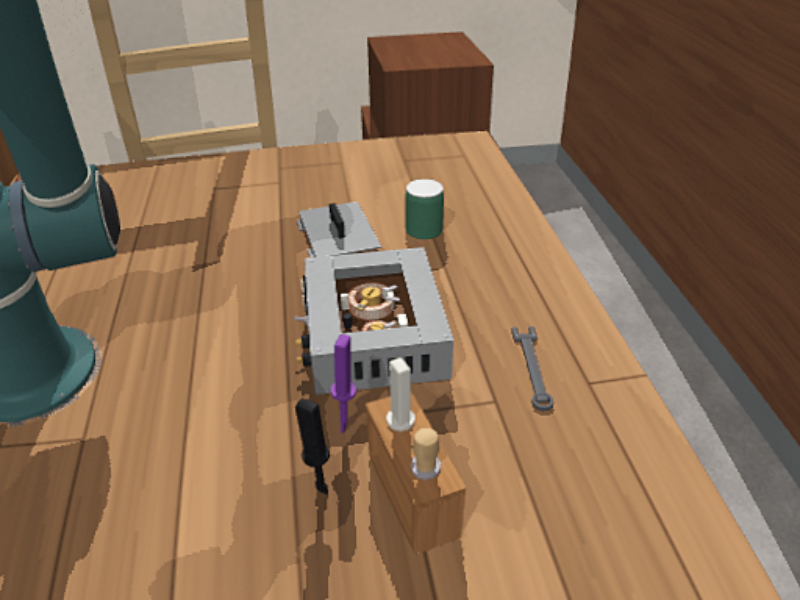

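The scene view shows the white tool in the rack at about (185,282), with black and purple look-alikes at (170,258) and (240,262). The open charger is at (375,285), and the cover is at (530,240) with its handle up. The side view agrees.

```bash
cat >> h.py <<'E'
def rect(P,m):
    q=P[m][:,:2].astype(np.float32); (c,wh,a)=cv2.minAreaRect(q); return np.round(c,1),np.round(wh,1),round(float(a),2),len(q)
def goto(xyz,yaw=None):
    """tool-axis shift to reach TCP xyz; then turn about tool z so tool y's world heading = yaw (mod pi)"""
    T=toolT(); d=T[:3,:3].T@(np.array(xyz)-T[:3,3]); print("shift",d.round(1),"n>=",np.abs(d).max()/62.5)
    h=np.arctan2(T[1,1],T[0,1]); print("y heading",round(h,3),"z",T[:3,2].round(3), end=" ")
    if yaw is not None:
        e=(yaw-h+np.pi/2)%np.pi-np.pi/2; print("turn z (tool, down)",round(-e,3),"q6",sense()["q"][5].round(3))
E
python3 - <<'E'
import cell; print(getattr(cell,"grip_point_offset",None),[x for x in dir(cell) if x[0]!='_'])
from h import *
print(np.array(camera_params("wrist")["tool_from_camera"]).round(2).tolist(),camera_params("wrist")["camera_matrix"])
for n in("scene","side"):
    P=np.load(f"pics/{n}0.npz")["P"]; x,y,z=P[...,0],P[...,1],P[...,2]
    near=lambda cx,cy,r:np.hypot(x-cx,y-cy)<r
    print(n,"chg",rect(P,near(555,-5,190)&(abs(z-84)<4)))
    print("rack",rect(P,near(557,-313,110)&(abs(z-100)<4)))
    print("tuner",rect(P,near(553,-276,40)&(z>120)), z[near(553,-276,40)].max())
    print("cov",rect(P,near(522,310,130)&(abs(z-16)<5)))
    print("bar",rect(P,near(522,312,60)&(z>35)))
    print("black",rect(P,near(450,-295,40)&(z>100)), z[near(450,-295,40)].max())
    print("purple",rect(P,near(485,-192,40)&(z>100)), z[near(485,-192,40)].max())
goto([470,-290,450],0)
E
```

```text
147.29999999999998 ['MotionError', 'camera', 'camera_params', 'close_job', 'grip_point_offset', 'regions_of', 'sense', 'spot_point']
[[-0.0, -0.95, -0.32, 84.34], [1.0, -0.0, 0.0, -0.3], [-0.0, -0.32, 0.95, 19.25], [0.0, 0.0, 0.0, 1.0]] [[272.24470975   0.         250.72242314]
 [  0.         272.24470975 193.14310931]
 [  0.           0.           1.        ]]
scene chg (array([552.8, -35.4]), array([303.6, 206.8]), 89.04, 3748)
rack (array([ 525.5, -319.7]), array([135.7, 160. ]), 11.79, 1101)
tuner (array([ 552.5, -275.4]), array([19.6, 25. ]), 16.91, 340) 195.76943092501597
cov (array([526., 312.]), array([131.3, 184.9]), 8.54, 1642)
bar (array([524.5, 311.4]), array([17.8, 83.8]), 6.77, 203)
black (array([ 449.1, -288.6]), array([18.3, 27. ]), 50.63, 239) 171.90272013035474
purple (array([ 487.4, -190.3]), array([25.6, 17. ]), 66.29, 293) 171.44060126660736
side chg (array([555.3,  -7.4]), array([244.1, 198.2]), 89.0, 3237)
rack (array([ 522.6, -324.1]), array([138. , 162.3]), 12.43, 1578)
tuner (array([ 551.5, -279.6]), array([15.9, 25.7]), 18.97, 421) 193.5774680615043
cov (array([526.8, 308.7]), array([123.1, 183.1]), 7.38, 1142)
bar (array([526. , 306.5]), array([14.9, 83. ]), 8.31, 99)
black (array([ 445.9, -297. ]), array([17.4, 25.3]), 55.78, 460) 168.38147047102723
purple (array([ 494.6, -197.7]), array([24.7, 18.2]), 62.29, 312) 166.9912408191302
shift [ 390.8 -284.8  -45.3] n>= 6.252996660426324
y heading -1.339 z [-0.  0. -1.] turn z (tool, down) -1.339 q6 -0.037
```

```bash
python3 - <<'E'
from h import *
goto([553,-277,450],0.31)
T=toolT(); print(T[:3,:3].T@np.array([0,310,-70]))
goto([553,25,380],0.31)
E
```

```text
shift [ 474.6 -278.4  -45.3] n>= 7.593261008190861
y heading -1.339 z [-0.  0. -1.] turn z (tool, down) 1.493 q6 -0.037
[  71.22235918 -301.70612597   70.00563624]
shift [ 544.  -572.3   24.7] n>= 9.156426532715846
y heading -1.339 z [-0.  0. -1.] turn z (tool, down) 1.493 q6 -0.037
```

```bash
python3 -m inch '{"xyz":[[34,-35.8,1.5],[34,-35.8,1.5],[34,-35.8,1.5],[34,-35.8,1.5],[34,-35.8,1.5],[34,-35.8,1.5],[34,-35.8,1.5],[34,-35.8,1.5],[34,-35.8,1.5],[34,-35.8,1.5],[34,-35.8,1.5],[34,-35.8,1.5],[34,-35.8,1.5],[34,-35.8,1.5],[34,-35.8,1.5],[34,-35.8,1.5]],"dr":[[0,0,0],[0,0,0],[0,0,0],[0,0,0],[0,0,0],[0,0,0],[0,0,0],[0,0,0],[0,0,0],[0,0,0],[0,0,0],[0,0,0],[0,0,0],[0,0,0],[0,0,0],[0,0,0]],"grip":[88,88,88,88,88,88,88,88,88,88,88,88,88,88,88,88]}'
python3 -m inch '{"xyz":[[0,0,0],[0,0,0],[0,0,0],[0,0,0],[0,0,0],[0,0,0],[0,0,0],[0,0,0],[0,0,0],[0,0,0],[0,0,0],[0,0,0]],"dr":[[0,0,-0.165],[0,0,-0.165],[0,0,-0.165],[0,0,-0.165],[0,0,-0.165],[0,0,-0.165],[0,0,-0.165],[0,0,-0.165],[0,0,-0.165],[0,0,-0.165],[0,0,0],[0,0,0]],"grip":[88,88,88,88,88,88,88,88,88,88,88,88]}'
python3 - <<'E'
from h import *
im,d,P,T=shot("wrist"); np.savez("pics/w1.npz",im=im,P=P,T=T); cv2.imwrite("pics/c.png",cv2.resize(im,(800,600))[:,:,::-1])
for t in("trimmer_slot","hook_edge","small_wiper","charger"): print(t,spots("wrist",t,T))
x,y,z=P[...,0],P[...,1],P[...,2]
print("chg",rect(P,(np.hypot(x-555,y+7)<170)&(abs(z-84)<4)))
goto([553,-277,450],0.31)
E
```

```text
time_s: 3.2
position: [553.6, 27.1, 380.9]
tcp_rot: [3.12, 0.364, 0.001]
ft_force: [0.5, -0.2, 0.8]
opening: 87.9
gripper_force: 0.0
time_s: 4.7
position: [552.9, 25.5, 380.8]
tcp_rot: [1.854, 2.536, 0.0]
ft_force: [-0.7, -0.0, 0.7]
opening: 88.4
gripper_force: 0.0
trimmer_slot [(0.9, [554.8, 29.2, 70.3])]
hook_edge [(0.77, [500.1, -4.7, 84.8])]
small_wiper [(0.59, [571.4, -62.1, 63.3])]
charger [(0.85, [554.1, -4.9, 0.5])]
chg (array([553.4,  -6. ]), array([239.9, 200.4]), 89.04, 21733)
shift [-288.1  -92.3  -69.3] n>= 4.609201062067483
y heading 0.31 z [ 0. -0. -1.] turn z (tool, down) 0.0 q6 -0.309
```

View pics/c.png

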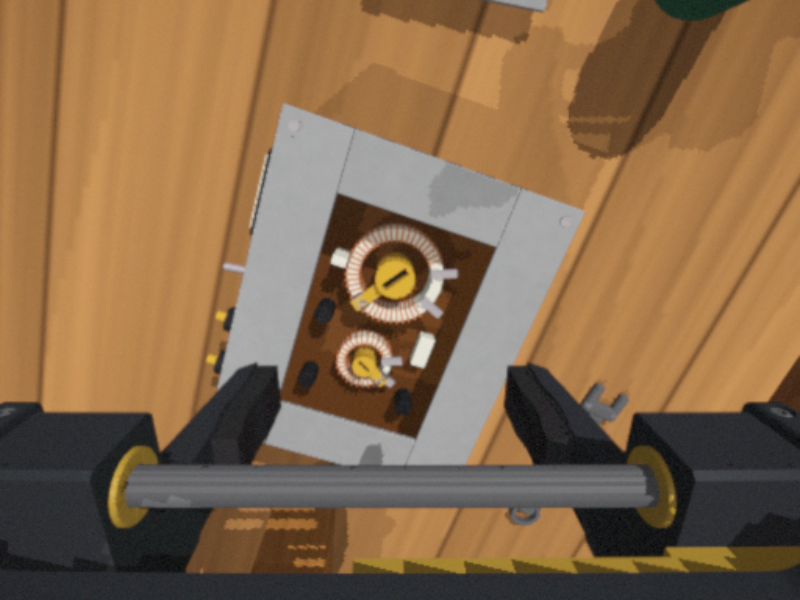

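The wrist view shows the large hub at (395,277), with its arm towards lower left (357,303). The index tooth is at (340,258), so a clockwise turn of about 0.9 rad is needed. I'll measure it from the pixels.

```bash
cat >> h.py <<'E'
def arm(im,P,c=(554,27),f=None):
    x,y=P[...,0]-c[0],P[...,1]-c[1]; h=cv2.cvtColor(im,cv2.COLOR_RGB2HSV).astype(int)
    r=np.hypot(x,y); gold=(h[...,0]>18)&(h[...,0]<32)&(h[...,1]>140)&(h[...,2]>90)
    hub=gold&(r<16); 
    q=P[gold&(r<40)]; print("gold n",len(q),"hub mid",np.median(P[hub],0).round(1), rect(P,gold&(r<17)))
    m=gold&(r>17)&(r<40); a=np.arctan2(y[m].mean(),x[m].mean()); print("arm heading",round(a,3),m.sum())
    s=(h[...,2]<75)&(r<11.5); 
    if s.sum()>5:
        S=P[s][:,:2]; w,v=np.linalg.eigh(np.cov(S.T)); print("slot n",s.sum(),S.mean(0).round(1),"head",np.arctan2(v[1,1],v[0,1]).round(3),np.sqrt(w).round(2))
    return a
E
python3 - <<'E'
from h import *
D=np.load("pics/w1.npz"); im,P=D["im"],D["P"]; arm(im,P)
x,y,z=P[...,0],P[...,1],P[...,2]
m=(im.min(2)>170)&(abs(x-512)<10)&(abs(y-27)<16)&(z<80); print("tooth",P[m].mean(0).round(1),m.sum())
# opening edges: boundary between panel z~84 and interior
pan=(abs(z-84)<4)&(np.hypot(x-553,y+6)<170); import numpy as np
ins=(z<72)&(z>0)&(abs(x-553)<75)&(abs(y+6)<95)&(z<70); print("open",rect(P,ins&(z>10)))
for r in (20,24,28,32,36): pass
E
```

```text
gold n 1941 hub mid [552.9  29.   66.6] (array([552.4,  26.6]), array([30.6, 30.6]), 51.11, 673)
arm heading 1.181 1268
slot n 27 [554.9  26. ] head 0.919 [0.56 5.51]
tooth [514.1  28.8  61.9] 109
open (array([557.8, -16.5]), array([170.1, 127.3]), 89.06, 12515)
```

```bash
python3 -m inch '{"xyz":[[-48,-15.4,-11.5],[-48,-15.4,-11.5],[-48,-15.4,-11.5],[-48,-15.4,-11.5],[-48,-15.4,-11.5],[-48,-15.4,-11.5],[0,0,0],[0,0,0]],"dr":[[0,0,0],[0,0,0],[0,0,0],[0,0,0],[0,0,0],[0,0,0],[0,0,0],[0,0,0]],"grip":[60,60,60,60,60,60,60,60]}'
python3 - <<'E'
from h import *
im,d,P,T=shot("wrist"); np.savez("pics/w2.npz",im=im,P=P,T=T); cv2.imwrite("pics/d.png",cv2.resize(im,(800,600))[:,:,::-1])
for t in("tuner","rack","driver"): print(t,spots("wrist",t,T))
x,y,z=P[...,0],P[...,1],P[...,2]
w=(im.min(2)>120)&(im.max(2).astype(int)-im.min(2)<50)&(np.hypot(x-552,y+277)<30)
for lo,hi in((120,150),(150,175),(175,185),(185,200)): print(lo,rect(P,w&(z>lo)&(z<hi)))
print("rack",rect(P,(abs(z-100)<3)&(np.hypot(x-557,y+313)<95)))
w2=w&(z>95)&(z<112); print("collar",P[w2].mean(0) if w2.any() else None)
goto([552,-277,300],0.31)
E
```

```text
time_s: 5.95
position: [552.9, -276.8, 449.2]
tcp_rot: [-1.851, -2.537, -0.001]
ft_force: [1.0, 0.0, 0.5]
opening: 60.3
gripper_force: 0.0
tuner [(0.9, [551.6, -275.5, 24.6]), (0.86, [495.8, -128.1, 12.1]), (0.75, [437.3, -301.5, 27.0])]
rack [(0.92, [556.3, -315.6, -3.4])]
driver [(0.77, [569.3, -348.9, 29.9])]
120 (array([ 547.5, -266.6]), array([15.6,  3. ]), 21.13, 85)
150 (array([ 548. , -266.5]), array([15.6,  3.1]), 15.73, 102)
175 (array([ 548. , -265.9]), array([14.5,  2. ]), 15.14, 45)
185 (array([ 550.8, -276.2]), array([14.9, 23.2]), 18.07, 406)
rack (array([ 559.2, -314.4]), array([ 60.1, 160.7]), 11.98, 3689)
collar [ 550.25429639 -271.81131665  106.32459971]
shift [ -1.1  -1.5 149.3] n>= 2.3882562392309428
y heading 0.313 z [-0.001  0.001 -1.   ] turn z (tool, down) 0.003 q6 -0.815
```

View pics/d.png

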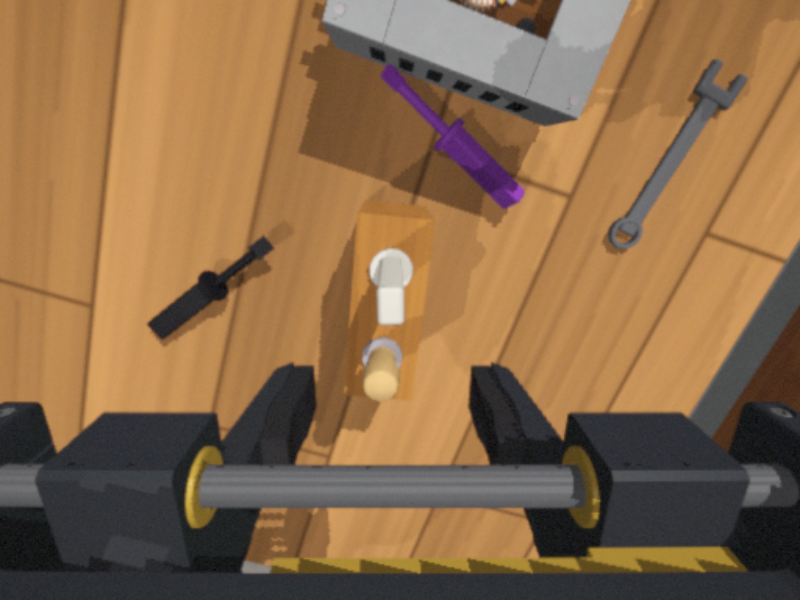

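The tool stands in the rack with its handle top at (390,305). The purple and black look-alikes have toppled by themselves and lie clear. I'll grasp now.

```bash
python3 -m inch '{"xyz":[[1.3,-1.5,30],[0,0,40],[0,0,40],[0,0,33],[0,0,0],[0,0,0],[0,0,0],[0,0,0],[0,0,0],[0,0,0],[0,0,0]],"dr":[[0,0,0],[0,0,0],[0,0,0],[0,0,0],[0,0,0],[0,0,0],[0,0,0],[0,0,0],[0,0,0],[0,0,0],[0,0,0]],"grip":[45,45,45,45,45,10,5,5,5,5,5]}' 40
python3 -m inch '{"xyz":[[0,0,-5],[0,0,-10],[0,0,-25],[0,0,-40],[0,0,-50],[0,0,-30],[0,0,0],[0,0,0]],"dr":[[0,0,0],[0,0,0],[0,0,0],[0,0,0],[0,0,0],[0,0,0],[0,0,0],[0,0,0]],"grip":[5,5,5,5,5,5,5,5]}' 40
python3 - <<'E'
from h import *
s=sense();T0=toolT();print(s["opening"],s["gripper_force"],s["ft_force"])
im,d,P,T=shot("wrist"); np.savez("pics/w3.npz",im=im,P=P,T=T); cv2.imwrite("pics/e.png",cv2.resize(im,(800,600))[:,:,::-1])
for sp in spot_point("wrist","tuner"): print(sp["score"],(np.array(camera_params("wrist")["tool_from_camera"])@np.r_[sp["xyz"],1]).round(1))
Q=(P-T0[:3,3])@T0[:3,:3]  # tool coords
w=(im.min(2)>110)&(im.max(2).astype(int)-im.min(2)<50)&(np.hypot(Q[...,0],Q[...,1])<25)&(Q[...,2]>140)
for a in range(150,300,10):
    m=w&(Q[...,2]>a)&(Q[...,2]<=a+10)
    if m.sum()>3: print(a,m.sum(),Q[m].mean(0).round(1),Q[m].min(0).round(1),Q[m].max(0).round(1))
goto([554,27,400],-0.63)
E
```

```text
time_s: 7.52
position: [551.8, -276.5, 308.4]
tcp_rot: [1.849, 2.537, 0.001]
ft_force: [-0.4, 0.7, 5.3]
opening: 15.8
gripper_force: 40.0
time_s: 8.52
position: [550.9, -276.0, 465.1]
tcp_rot: [-1.849, -2.537, 0.001]
ft_force: [-0.8, 0.1, -0.9]
opening: 15.8
gripper_force: 40.0
15.785102344234362 39.99991497024894 [-0.83350111  0.14687307 -0.8986239 ]
0.93 [157.4  -5.1 449.3   1. ]
0.79 [ -0.9   4.1 284.5   1. ]
0.57 [   9.7 -113.8  439.1    1. ]
150 234 [1.190e+01 1.000e-01 1.549e+02] [  8.9  -7.7 150. ] [ 12.8   7.8 160. ]
160 198 [ 11.8  -0.2 164.9] [  8.7  -8.  160. ] [ 12.9   8.3 169.9]
170 165 [ 11.8  -0.4 174.9] [  9.   -8.4 170.1] [ 12.8   7.5 180. ]
180 139 [ 11.8  -0.3 184.8] [  9.3  -8.2 180.1] [ 12.7   7.5 189.9]
190 107 [ 11.4  -0.7 194.2] [ -4.  -12.4 190. ] [ 12.8  14.4 199.9]
200 738 [  6.2  -0.4 201.8] [ -9.5 -16.9 200.1] [ 17.1  16.1 207. ]
240 37 [  4.4  -0.5 245.6] [  2.9  -4.5 240.7] [  5.5   3.6 250. ]
250 32 [  4.3  -0.4 255.1] [  2.6  -4.6 250.6] [  5.5   3.8 259.9]
260 31 [  6.2  -0.3 263.2] [  2.8  -3.7 260.2] [  8.1   3.8 268.3]
270 12 [  8.1  -0.4 273.9] [  7.6  -1.9 270.2] [  8.5   1.  277.5]
shift [287.2  95.9  64.6] n>= 4.595219240758636
y heading 0.311 z [-0.004  0.002 -1.   ] turn z (tool, down) 0.941 q6 -0.816
```

View pics/e.png

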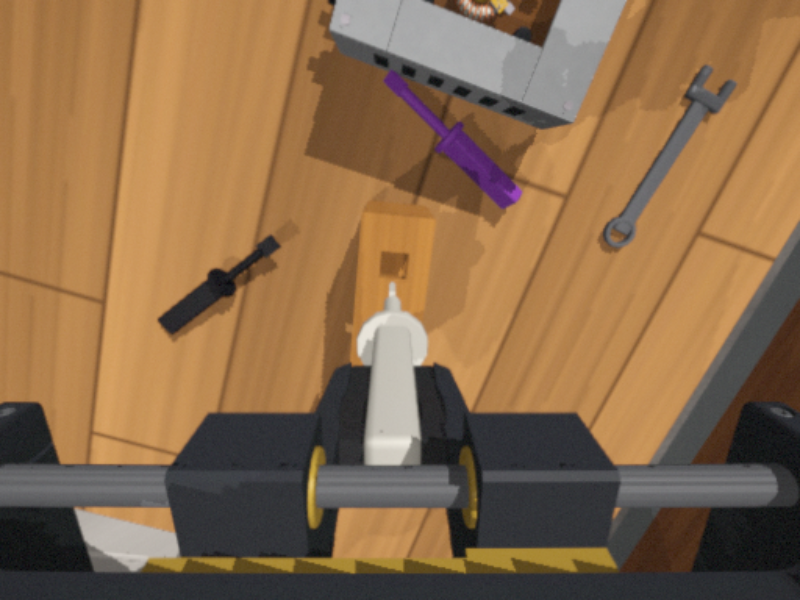

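The tool is held straight, tip about 283 mm ahead of the TCP. Next I go above the slot, turn to its heading and look.

```bash
python3 -m inch '{"xyz":[[47.9,16,10],[47.9,16,10],[47.9,16,10],[47.9,16,10],[47.9,16,10],[47.6,16,10],[0,0,0],[0,0,0],[0,0,0],[0,0,0],[0,0,0],[0,0,0],[0,0,20],[0,0,16],[0,0,0],[0,0,0]],"dr":[[0,0,0],[0,0,0],[0,0,0],[0,0,0],[0,0,0],[0,0,0],[0,0,0.16],[0,0,0.16],[0,0,0.16],[0,0,0.16],[0,0,0.16],[0,0,0.16],[0,0,0],[0,0,0],[0,0,0],[0,0,0]],"grip":[5,5,5,5,5,5,5,5,5,5,5,5,5,5,5,5]}' 40
python3 - <<'E'
from h import *
T0=toolT(); im,d,P,T=shot("wrist"); np.savez("pics/w4.npz",im=im,P=P,T=T)
print(spots("wrist","trimmer_slot",T), spots("wrist","tuner",T)[:2])
arm(im,P,(554.3,27))
Q=(P-T0[:3,3])@T0[:3,:3]
w=(im.min(2)>90)&(im.max(2).astype(int)-im.min(2)<40)&(np.hypot(Q[...,0],Q[...,1])<12)&(Q[...,2]>210)&(Q[...,2]<290)
for a in range(230,290,10):
    m=w&(Q[...,2]>a)&(Q[...,2]<=a+10)
    if m.sum()>1: print(a,m.sum(),Q[m].mean(0).round(1))
print(T0[:3,2].round(4))
cv2.imwrite("pics/f.png",cv2.resize(im[100:260,150:350],(750,600),interpolation=cv2.INTER_CUBIC)[:,:,::-1]); goto([554.3,26.7,369],0.919-np.pi/2)
E
```

```text
time_s: 10.62
position: [554.8, 26.5, 370.2]
tcp_rot: [-2.813, -1.398, 0.001]
ft_force: [-0.2, 0.1, 0.1]
opening: 15.6
gripper_force: 40.0
[(0.73, [556.3, 26.7, 68.1])] [(0.75, [557.0, 28.8, 85.6])]
gold n 3307 hub mid [557.1  30.6  66.6] (array([554.1,  27.2]), array([28.6, 28. ]), 88.82, 514)
arm heading 0.651 2793
slot n 203 [556.1  30.4] head 2.485 [2.   8.97]
240 32 [  4.2  -0.7 245. ]
250 39 [  3.9  -0.6 254.9]
260 26 [  6.4  -0.6 263.3]
270 12 [  7.9  -0.5 274.1]
280 2 [  7.8  -0.5 281. ]
[-8.e-04  0.e+00 -1.e+00]
shift [-0.4 -0.8  2.5] n>= 0.03975943417887711
y heading -0.649 z [ 0.001 -0.    -1.   ] turn z (tool, down) 0.003 q6 0.652
```

View pics/f.png

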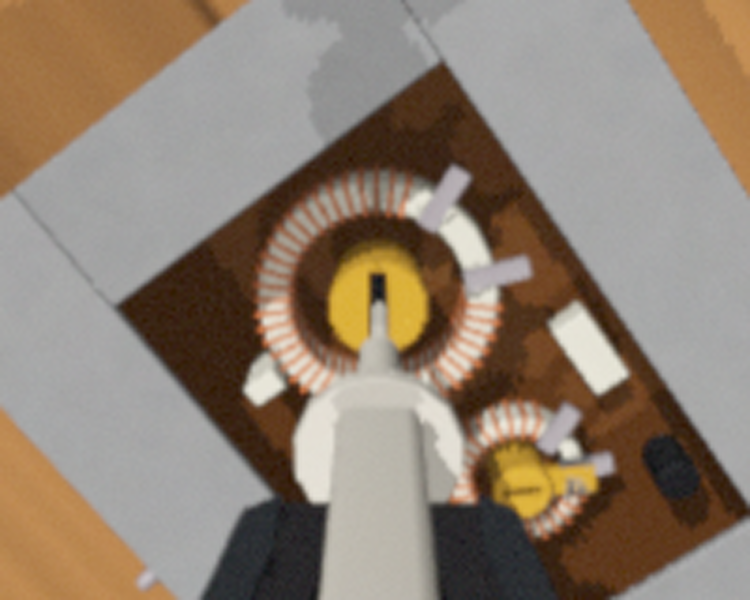

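The slot lines up with the blade (crop x about 377), so I insert.

```bash
python3 -m inch '{"xyz":[[0,0,10],[0,0,6],[0,0,4],[0,0,3],[0,0,2],[0,0,2],[0,0,0]],"dr":[[0,0,0],[0,0,0],[0,0,0],[0,0,0],[0,0,0],[0,0,0],[0,0,0]],"grip":[5,5,5,5,5,5,5]}' 40
```

```text
time_s: 11.65
position: [554.8, 26.5, 343.6]
tcp_rot: [-2.814, -1.397, 0.0]
ft_force: [-0.5, -0.1, -1.1]
opening: 15.6
gripper_force: 40.0
```

```bash
python3 -m inch '{"xyz":[[0,0,1],[0,0,1],[0,0,0],[0,0,0],[0,0,0],[0,0,0],[0,0,0],[0,0,0],[0,0,0],[0,0,0],[0,0,0],[0,0,0]],"dr":[[0,0,0],[0,0,0],[0,0,0.1],[0,0,0.1],[0,0,0.1],[0,0,0.1],[0,0,0.1],[0,0,0.1],[0,0,0.1],[0,0,0.1],[0,0,0.1],[0,0,0]],"grip":[5,5,5,5,5,5,5,5,5,5,5,5]}' 40
python3 - <<'E'
from h import *
T0=toolT(); s=sense(); print(s["moment"],s["ft_force"],s["q"][5]); im,d,P,T=shot("wrist"); np.savez("pics/w5.npz",im=im,P=P,T=T)
print("x heading",np.arctan2(T0[1,0],T0[0,0]))
sd=camera("side")[0]; a=cv2.resize(im[80:240,150:350],(400,320),interpolation=cv2.INTER_CUBIC); b=cv2.resize(sd[150:240,190:300],(400,320),interpolation=cv2.INTER_CUBIC)
cv2.imwrite("pics/g.png",np.hstack([a,b])[:,:,::-1])
E
```

```text
time_s: 13.15
position: [554.7, 26.8, 341.6]
tcp_rot: [-3.141, -0.036, 0.001]
ft_force: [-0.3, 0.7, -0.3]
opening: 15.4
gripper_force: 40.0
[0.28918668 0.14140544 0.09883056] [-0.290425    0.71532022 -0.28646187] 1.5508158195496988
x heading 0.022865602896692313
```

View pics/g.png

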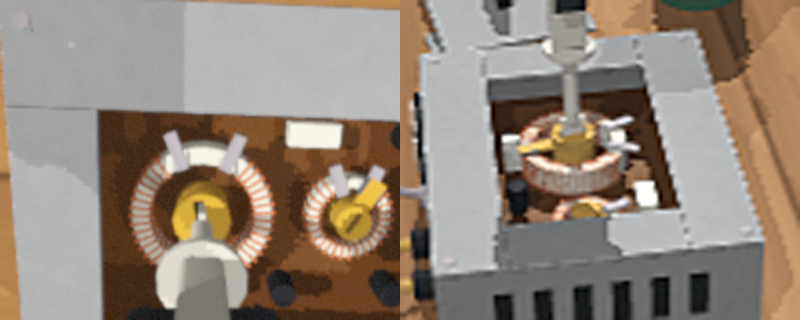

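```bash
python3 -m inch '{"xyz":[[0,0,0],[0,0,0],[0,0,0],[0,0,0],[0,0,-5],[0,0,-10],[0,0,-20],[0,0,-30],[-30,0,0],[-25,0,0],[0,0,0],[0,0,0]],"dr":[[0,0,0.08],[0,0,0.08],[0,0,0],[0,0,-0.12],[0,0,0],[0,0,0],[0,0,0],[0,0,0],[0,0,0],[0,0,0],[0,0,0],[0,0,0]],"grip":[5,5,5,5,5,5,5,5,5,5,5,5]}' 40
cat > sl.py <<'E'
from h import *
T0=toolT(); im,d,P,T=shot("wrist"); 
print("x heading",np.arctan2(T0[1,0],T0[0,0]), spots("wrist","trimmer_slot",T))
p=camera_params("wrist"); K=np.array(p["camera_matrix"]); kk=np.array([p["k1"],0,0,0,0.])
# top-down rectified view of plane z=66, 0.25 mm/px, 100 mm square centred on slot
C=np.array([554.3,27.0]); n=400; ii,jj=np.mgrid[0:n,0:n]; 
W=np.stack([C[0]+50-ii/4,C[1]+50-jj/4,np.full(ii.shape,66.0)],-1).reshape(-1,3)  # up=+x, left=+y
Ti=np.linalg.inv(T); pc=W@Ti[:3,:3].T+Ti[:3,3]
uv=cv2.projectPoints(pc,np.zeros(3),np.zeros(3),K,kk)[0].reshape(n,n,2).astype(np.float32)
top=cv2.remap(im,uv[...,0],uv[...,1],cv2.INTER_CUBIC)
h=cv2.cvtColor(top,cv2.COLOR_RGB2HSV).astype(int)
gold=((h[...,0]>18)&(h[...,0]<32)&(h[...,1]>140)&(h[...,2]>90)).astype(np.uint8)
gold=cv2.morphologyEx(gold,cv2.MORPH_OPEN,np.ones((9,9)))
nl,lab,st,ce=cv2.connectedComponentsWithStats(gold); k=lab[200,190] or 1+st[1:,4].argmax()
yy,xx=np.where(lab==k); X=(199.5-yy)/4; Y=(199.5-xx)/4
(cx,cy),r=cv2.minEnclosingCircle(np.c_[X,Y][np.hypot(X,Y)<15.5].astype(np.float32)); print("hub",cx,cy,r)
R2=np.hypot(X-cx,Y-cy); m=R2>17
if m.any(): print("arm heading",np.arctan2((Y[m]-cy).mean(),(X[m]-cx).mean()),m.sum())
dk=(top.max(2)<100); a,b=np.where(dk); SX=(199.5-a)/4; SY=(199.5-b)/4; m=np.hypot(SX-cx,SY-cy)<11.5
S=np.c_[SX,SY][m]; w,v=np.linalg.eigh(np.cov(S.T)); print("slot",S.mean(0),np.arctan(v[1,1]/v[0,1]),np.sqrt(w),len(S))
cv2.imwrite("pics/top%d.png"%int(sense()["time_s"]),cv2.resize(top,(600,600))[:,:,::-1])
E
python3 sl.py; ls pics/top*
```

```text
time_s: 14.75
position: [500.5, 27.5, 408.0]
tcp_rot: [3.141, -0.029, 0.004]
ft_force: [1.2, 0.1, -0.9]
opening: 15.4
gripper_force: 40.0
x heading -0.018383996273029442 [(0.59, [556.3, 27.6, 67.3])]
hub -0.0021929824724793434 0.0054824561811983585 15.496820449829102
arm heading -3.102671438396058 1580
slot [0.05807968 0.01868845] 0.039433105048297744 [1.04607976 5.47500868] 1117
pics/top14.png
```

View pics/top14.png

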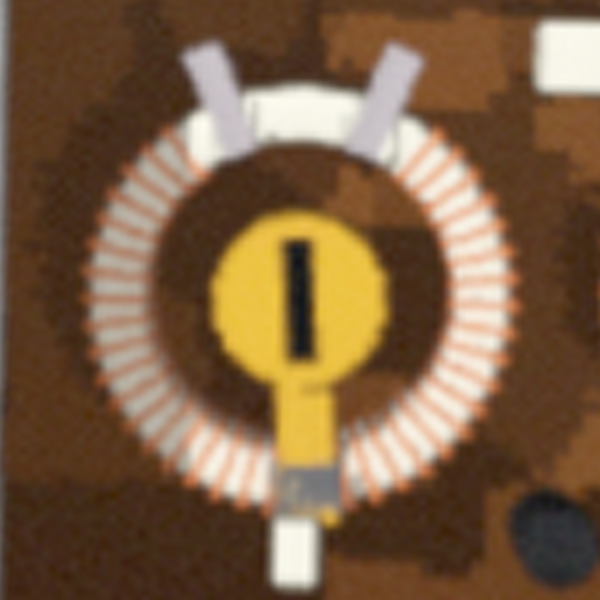

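The slot and arm are still 0.056 rad short of the tooth (arm at column 308, tooth at 296). I'll reinsert and correct.

```bash
python3 -m inch '{"xyz":[[30,0,0],[25,0,0],[0,0,0],[0,0,30],[0,0,15],[0,0,5],[0,0,5],[0,0,5],[0,0,5],[0,0,0],[0,0,0],[0,0,0],[0,0,0],[0,0,0],[0,0,0],[0,0,-5],[0,0,-10],[0,0,-20],[0,0,-30],[-30,0,0]],"dr":[[0,0,-0.05],[0,0,0],[0,0,0],[0,0,0],[0,0,0],[0,0,0],[0,0,0],[0,0,0],[0,0,0],[0,0,0],[0,0,0.08],[0,0,0.08],[0,0,0.065],[0,0,0],[0,0,-0.15],[0,0,0],[0,0,0],[0,0,0],[0,0,0],[0,0,0]],"grip":[5,5,5,5,5,5,5,5,5,5,5,5,5,5,5,5,5,5,5,5]}' 40
python3 -m inch '{"xyz":[[-25,0,0],[0,0,0],[0,0,0]],"dr":[[0,0,0],[0,0,0],[0,0,0]],"grip":[5,5,5]}' 40
python3 sl.py
```

```text
time_s: 17.35
position: [526.9, 29.0, 411.9]
tcp_rot: [-3.14, 0.069, -0.014]
ft_force: [-1.4, -0.7, -1.1]
opening: 15.5
gripper_force: 40.0
time_s: 17.73
position: [500.5, 30.2, 408.0]
tcp_rot: [-3.141, 0.068, -0.004]
ft_force: [-0.0, -0.4, -0.8]
opening: 15.6
gripper_force: 40.0
x heading -0.04352824476366645 [(0.46, [502.5, -4.8, 84.9])]
hub -0.21324729919433594 0.2444741129875183 15.344837188720703
arm heading 3.140028608825207 1500
slot [-0.00487307 -0.01847235] -0.015868932250185097 [1.03767187 5.55545369] 1103
```

The rotor is now at its target: slot at -0.016 rad, charger yaw -0.017. Next I return the tool to its hole.

```bash
python3 -m inch '{"xyz":[[0,0,-30],[0,0,-20],[0,0,0],[0,0,0],[0,0,0],[0,0,0],[0,0,0],[0,0,0],[0,0,0],[0,0,0],[0,0,0],[0,0,0],[0,0,0],[0,0,0],[0,0,0]],"dr":[[0,0,0],[0,0,0],[0,0,-0.16],[0,0,-0.16],[0,0,-0.16],[0,0,-0.16],[0,0,-0.16],[0,0,-0.16],[0,0,-0.16],[0,0,-0.16],[0,0,-0.16],[0,0,-0.16],[0,0,-0.16],[0,0,-0.16],[0,0,0]],"grip":[5,5,5,5,5,5,5,5,5,5,5,5,5,5,5]}' 40
python3 -m inch '{"xyz":[[-51.3,-7.6,0],[-51.3,-7.6,0],[-51.3,-7.6,0],[-51.3,-7.6,0],[-51.3,-7.6,0],[-51.3,-7.6,0],[0,0,0],[0,0,0]],"dr":[[0,0,0],[0,0,0],[0,0,0],[0,0,0],[0,0,0],[0,0,0],[0,0,0],[0,0,0]],"grip":[5,5,5,5,5,5,5,5]}' 40
python3 - <<'E'
from h import *
im,d,P,T=shot("wrist"); x,y,z=P[...,0],P[...,1],P[...,2]
rk=rect(P,(abs(z-100)<3)&(np.hypot(x-557,y+313)<95)); print("rack",rk, toolT()[:3,2])
a=np.radians(rk[2]); print("hole",rk[0]+38*np.array([-np.sin(a),np.cos(a)]))
goto([551.5,-276.8,460],0.311)
cv2.imwrite("pics/h.png",cv2.resize(im[120:270,160:360],(800,600))[:,:,::-1])
E
```

```text
time_s: 19.7
position: [500.3, 30.1, 457.0]
tcp_rot: [1.859, 2.532, 0.0]
ft_force: [0.9, 0.1, -0.9]
opening: 15.8
gripper_force: 40.0
time_s: 20.7
position: [549.1, -277.0, 456.4]
tcp_rot: [-1.859, -2.531, -0.001]
ft_force: [-0.1, -0.0, -0.2]
opening: 15.5
gripper_force: 40.0
rack (array([ 556.3, -300.7]), array([ 60. , 132.9]), 11.94, 2748) [-4.07122854e-04  8.55360780e-04 -9.99999551e-01]
hole [ 548.438284   -263.52213802]
shift [-1.1  2.2 -3.5] n>= 0.055250847290680326
y heading 0.305 z [-0.     0.001 -1.   ] turn z (tool, down) -0.006 q6 -0.812
```

View pics/h.png

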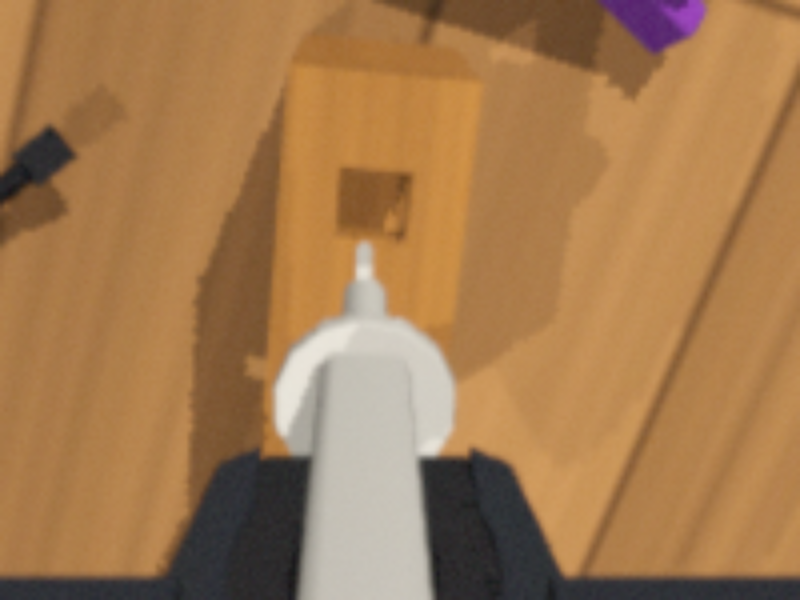

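The hole at (375,205) is clear and the tool is about 2.5 mm off in y; I shift and lower it.

```bash
python3 -m inch '{"xyz":[[-0.5,2.6,25],[0,0,25],[0,0,0],[0,0,10],[0,0,15],[0,0,15],[0,0,20],[0,0,20],[0,0,12],[0,0,3],[0,0,0]],"dr":[[0,0,0],[0,0,0],[0,0,0],[0,0,0],[0,0,0],[0,0,0],[0,0,0],[0,0,0],[0,0,0],[0,0,0],[0,0,0]],"grip":[5,5,5,5,5,5,5,5,5,5,5]}' 40
```

```text
time_s: 22.12
position: [551.9, -276.9, 311.8]
tcp_rot: [1.857, 2.534, 0.0]
ft_force: [-0.0, 0.1, -0.2]
opening: 15.3
gripper_force: 40.0
```

```bash
python3 -m inch '{"xyz":[[0,0,1.5],[0,0,1.5],[0,0,0],[0,0,0],[0,0,0],[0,0,0],[0,0,-20],[0,0,-40],[0,0,-40],[0,0,-40],[0,0,0]],"dr":[[0,0,0],[0,0,0],[0,0,0],[0,0,0],[0,0,0],[0,0,0],[0,0,0],[0,0,0],[0,0,0],[0,0,0],[0,0,0]],"grip":[5,5,5,22,35,45,45,45,45,45,45]}' 40
python3 - <<'E'
from h import *
im,d,P,T=shot("wrist"); x,y,z=P[...,0],P[...,1],P[...,2]
w=(im.min(2)>120)&(im.max(2).astype(int)-im.min(2)<50)&(np.hypot(x-552,y+277)<30)
print(rect(P,w&(z>185)&(z<205)),z[w].max()); print(spots("wrist","tuner",T))
goto([525,300,430],0.13)
E
```

```text
time_s: 23.5
position: [552.6, -277.3, 455.4]
tcp_rot: [1.851, 2.526, 0.002]
ft_force: [0.6, -0.5, -0.2]
opening: 45.0
gripper_force: 0.0
(array([ 551.4, -276.1]), array([15.4, 23.2]), 17.02, 410) 372.4667862615027
[(0.93, [496.8, -128.3, 13.7]), (0.91, [435.0, -300.5, 23.5]), (0.67, [554.4, -276.5, 19.1])]
shift [558.  148.3  19.4] n>= 8.928090264537257
y heading 0.306 z [ 0.002 -0.001 -1.   ] turn z (tool, down) 0.176 q6 -0.811
```

The tool hangs in its hole again, handle centre (551.4,-276.1). Next is the cover.

```bash
python3 -m inch '{"xyz":[[46.7,12.4,1.7],[46.7,12.4,1.7],[46.7,12.4,1.7],[46.7,12.4,1.7],[46.7,12.4,1.7],[46.7,12.4,1.7],[46.7,12.4,1.7],[46.7,12.4,1.7],[46.7,12.4,1.7],[46.7,12.4,1.7],[46.7,12.4,1.7],[46.7,12.4,1.7],[0,0,20],[0,0,20],[0,0,0],[0,0,0]],"dr":[[0,0,0],[0,0,0],[0,0,0],[0,0,0],[0,0,0],[0,0,0],[0,0,0],[0,0,0],[0,0,0],[0,0,0],[0,0,0],[0,0,0],[0,0,0.09],[0,0,0.085],[0,0,0],[0,0,0]],"grip":[45,45,45,45,45,45,45,45,45,45,45,45,45,45,45,45]}' 40
python3 - <<'E'
from h import *
im,d,P,T=shot("wrist"); x,y,z=P[...,0],P[...,1],P[...,2]; np.savez("pics/w6.npz",im=im,P=P)
near=np.hypot(x-525,y-311)<120
print("plate",rect(P,near&(abs(z-16)<4))); b=near&(z>47)&(z<56)&(np.hypot(x-525,y-311)<55); print("bar",rect(P,b),np.median(z[b]))
for t in("cover","cover_handle","cover_tongue"): print(t,spots("wrist",t,T))
goto([525,310,188],0.13)
E
```

```text
time_s: 25.6
position: [524.7, 302.2, 388.0]
tcp_rot: [-2.07, -2.363, 0.002]
ft_force: [0.1, -0.4, -0.0]
opening: 45.0
gripper_force: 0.0
plate (array([524.9, 310.7]), array([124.2, 179.9]), 8.04, 11976)
bar (array([522.6, 310.4]), array([13.5, 78.7]), 7.87, 764) 51.75515083206511
cover [(0.88, [524.3, 309.1, -3.6])]
cover_handle [(0.83, [525.3, 310.1, 39.1])]
cover_tongue [(0.6, [457.9, 300.3, 5.9])]
shift [  7.5   0.6 201.4] n>= 3.2222032924783157
y heading 0.131 z [ 0.001  0.001 -1.   ] turn z (tool, down) 0.001 q6 0.35
```

```bash
python3 -m inch '{"xyz":[[8.4,-0.9,0],[0,0,50],[0,0,50],[0,0,50],[0,0,30],[0,0,19.5],[0,0,0],[0,0,0],[0,0,0],[0,0,0],[0,0,0],[0,0,0]],"dr":[[0,0,-0.009],[0,0,0],[0,0,0],[0,0,0],[0,0,0],[0,0,0],[0,0,0],[0,0,0],[0,0,0],[0,0,0],[0,0,0],[0,0,0]],"grip":[45,45,45,45,45,45,45,20,5,5,5,5]}' 55
python3 -m inch '{"xyz":[[0,0,-10],[0,0,-30],[0,0,-50],[0,0,-50],[0,0,-20],[0,0,0]],"dr":[[0,0,0],[0,0,0],[0,0,0],[0,0,0],[0,0,0],[0,0,0]],"grip":[5,5,5,5,5,5]}' 55
cat > cov.py <<'E'
from h import *
# target TCP for cover pose in charger frame; cover frame in tool: z'=-tool z, x'=tool y, y'=tool x (origin 'g' mm ahead of TCP)
CH=np.array([553.4,-6.0,0]); YAW=-0.0166
def tgt(x,y,z,th,g=188.0,off=(0,0)):
    C=R.from_euler("z",YAW)*R.from_euler("y",-th)
    O=CH+R.from_euler("z",YAW).apply([x,y,z]); M=C.as_matrix()
    Rt=np.c_[M[:,1],M[:,0],-M[:,2]]; return O+M[:,2]*g-M[:,0]*off[0]-M[:,1]*off[1],Rt
def delta(p,Rt,T):
    return (T[:3,:3].T@(p-T[:3,3])).round(1),R.from_matrix(T[:3,:3].T@Rt).as_rotvec().round(3)
E
python3 - <<'E'
from cov import *
print(sense()["opening"],sense()["ft_force"])
p,Rt=tgt(16,0,150,0.3); print(p,delta(p,Rt,toolT()))
a=p,Rt
for w in((16,0,91.7,.3),(0.5,0,91.7,.3)):
    q=tgt(*w); T=np.eye(4);T[:3,:3]=a[1];T[:3,3]=a[0]; print(w,delta(*q,T)); a=q
im,d,P,Tc=shot("wrist"); T=toolT(); Q=(P-T[:3,3])@T[:3,:3]
print(spots("wrist","cover",Tc),[(T[:3,:3].T@(np.array(s[1])-T[:3,3])).round(1) for s in spots("wrist","cover_tongue",Tc)])
m=(abs(Q[...,2]-172)<5)&(abs(Q[...,0])<110)&(abs(Q[...,1])<75)&(im.max(2).astype(int)-im.min(2)<30); print("plate in tool",rect(Q,m),np.median(Q[m][:,2]))
b=(Q[...,2]>170)&m; print(np.c_[Q[m],np.ones(m.sum())].shape, np.linalg.lstsq(np.c_[Q[m][:,:2],np.ones(m.sum())],Q[m][:,2],rcond=None)[0])
E
```

```text
time_s: 27.3
position: [523.3, 310.9, 189.9]
tcp_rot: [2.06, 2.371, 0.002]
ft_force: [-0.4, -1.2, 5.2]
opening: 14.0
gripper_force: 55.0
time_s: 28.05
position: [523.0, 310.8, 349.8]
tcp_rot: [2.06, 2.371, 0.004]
ft_force: [0.2, 0.5, -3.5]
opening: 13.7
gripper_force: 55.0
13.743911667516851 [ 0.23135797  0.49555136 -3.47886477]
[513.8476513   -5.3433707  329.60325996] (array([-311.7,  -53.2,   19.8]), array([-0.297, -0.025,  0.155]))
(16, 0, 91.7, 0.3) (array([  0. , -17.2,  55.7]), array([0., 0., 0.]))
(0.5, 0, 91.7, 0.3) (array([ -0. , -14.8,  -4.6]), array([0., 0., 0.]))
[(0.62, [523.5, 309.6, 156.0])] [array([ -0.6, -65.9, 182.5])]
plate in tool (array([0.4, 2.9]), array([124.4, 179.7]), 89.83, 33743) 170.94055003861254
(33743, 4) [-3.29597338e-04 -2.63950712e-03  1.70961431e+02]
```

```bash
python3 -m inch '{"xyz":[[-52,-8.9,0],[-52,-8.9,0],[-52,-8.9,0],[-52,-8.9,0],[-52,-8.9,0],[-52,-8.9,0],[0,0,0],[0,0,0],[0,0,0],[0,0,0],[0,0,0],[0,0,0]],"dr":[[0,0,0],[0,0,0],[0,0,0],[0,0,0],[0,0,0],[0,0,0],[0,0,0.156],[-0.1,0,0],[-0.1,0,0],[-0.1,0,0],[0,0,0],[0,0,0]],"grip":[5,5,5,5,5,5,5,5,5,5,5,5]}' 55
python3 - <<'E'
from cov import *
a=toolT()
for w in((16,0,120,.3),(16,0,91.7,.3),(0.5,0,91.7,.3)):
    q=tgt(*w,g=189,off=(0.9,0.4)); print(w,delta(*q,a)); a=np.eye(4);a[:3,:3]=q[1];a[:3,3]=q[0]
im,d,P,Tc=shot("wrist"); T=toolT(); Q=(P-T[:3,3])@T[:3,:3]
print("ct",spots("wrist","cover_tongue",Tc),spots("wrist","hook_edge",Tc))
m=(abs(Q[...,2]-172)<6)&(abs(Q[...,0])<110)&(abs(Q[...,1])<75)&(im.max(2).astype(int)-im.min(2)<30); print("plate in tool",rect(Q,m),np.linalg.lstsq(np.c_[Q[m][:,:2],np.ones(m.sum())],Q[m][:,2],rcond=None)[0])
cv2.imwrite("pics/i.png",cv2.resize(im,(400,300))[:,:,::-1])
E
```

```text
time_s: 29.7
position: [512.9, -5.7, 347.3]
tcp_rot: [2.078, 2.045, 0.304]
ft_force: [0.2, -0.1, -3.0]
opening: 13.5
gripper_force: 55.0
(16, 0, 120, 0.3) (array([ -0. , -13.9,  44.9]), array([-0.005, -0.   ,  0.001]))
(16, 0, 91.7, 0.3) (array([ 0. , -8.4, 27. ]), array([0., 0., 0.]))
(0.5, 0, 91.7, 0.3) (array([ -0. , -14.8,  -4.6]), array([0., 0., 0.]))
ct [(0.93, [504.6, -10.4, 149.4])] [(0.97, [498.7, -5.0, 84.0])]
plate in tool (array([-0.2,  1. ]), array([179.3, 124.4]), 0.04, 33798) [1.27583689e-03 2.51878666e-03 1.73333630e+02]
```

```bash
python3 -m inch '{"xyz":[[0,-7,22],[0,-6,22],[0,-3,11],[0,-3,10],[0,-1.5,7],[0,0,0],[0,0,0]],"dr":[[-0.005,0,0],[0,0,0],[0,0,0],[0,0,0],[0,0,0],[0,0,0],[0,0,0]],"grip":[5,5,5,5,5,5,5]}' 55
python3 - <<'E'
from cov import *
a=toolT(); M=a[:3,:3]; O=a[:3,3]+M[:,2]*189.3; v=R.from_euler("z",-YAW).apply(O-CH); print("cover origin in charger",v.round(1),"tilt",np.arcsin(M[2,1]).round(3),sense()["ft_force"])
for w in((16,0,91.7,.3),(0.5,0,91.7,.3)):
    q=tgt(*w,g=189.3); print(w,delta(*q,a)); a=np.eye(4);a[:3,:3]=q[1];a[:3,3]=q[0]
im,d,P,Tc=shot("wrist"); T=toolT()
print("ct",spots("wrist","cover_tongue",Tc),spots("wrist","hook_edge",Tc))
ct=T[:3,3]+M@np.array([0,-68,187.3]);print("ct by kin",ct.round(1)); he=CH+R.from_euler("z",YAW).apply([-55,0,84]);print("he",he.round(1))
x,y,z=P[...,0],P[...,1],P[...,2]
for n in("side","scene"):
    i2,d2,P2,T2=shot(n); print(n,"ct",spots(n,"cover_tongue",T2),"he",spots(n,"hook_edge",T2),"cv",spots(n,"cover",T2))
E
```

```text
time_s: 30.72
position: [515.8, -5.8, 274.6]
tcp_rot: [2.072, 2.039, 0.314]
ft_force: [0.6, 0.2, -2.6]
opening: 13.4
gripper_force: 55.0
cover origin in charger [19.4 -0.4 94.1] tilt 0.306 [ 0.55720163  0.22876573 -2.60936043]
(16, 0, 91.7, 0.3) (array([ 0.4, -2.8,  1.2]), array([ 0.006, -0.   ,  0.001]))
(0.5, 0, 91.7, 0.3) (array([  0. , -14.8,  -4.6]), array([0., 0., 0.]))
ct [(0.97, [510.4, -7.4, 77.6])] [(0.94, [502.5, -5.0, 83.6])]
ct by kin [507.4  -5.7  75.6]
he [498.4  -5.1  84. ]
side ct [(0.73, [504.2, -8.8, 76.6])] he [(0.63, [504.2, -5.5, 86.2])] cv [(0.94, [573.5, -8.1, 93.6]), (0.42, [564.3, -3.3, 126.0])]
scene ct [(0.89, [502.3, -3.5, 72.7])] he [(0.72, [499.0, -5.3, 82.9]), (0.32, [561.0, -4.5, 134.0])] cv [(0.78, [572.3, -6.0, 93.6])]
```

```bash
python3 -m inch '{"xyz":[[0.4,-0.6,2.1],[0,0,0],[0,-4.8,-1.5],[0,-4.8,-1.5],[0,-4.8,-1.5],[0,0,0],[0,0,0]],"dr":[[0.005,0,0],[0,0,0],[0,0,0],[0,0,0],[0,0,0],[0,0,0],[0,0,0]],"grip":[5,5,5,5,5,5,5]}' 55
cat > st.py <<'E'
from cov import *
a=toolT(); M=a[:3,:3]; O=a[:3,3]+M[:,2]*189.3; v=R.from_euler("z",-YAW).apply(O-CH); print("cover origin in charger",v.round(1),"tilt",np.arcsin(M[2,1]).round(3),sense()["ft_force"].round(1),sense()["moment"].round(2))
import sys
for w in eval(sys.argv[1]):
    q=tgt(*w,g=189.3); print(w,delta(*q,a)); a=np.eye(4);a[:3,:3]=q[1];a[:3,3]=q[0]
E
python3 st.py '[(0.5,0,91.7,.3),(0.5,0,88.7,.25),(.5,0,85.8,.2),(.4,0,82.8,.15),(.3,0,79.8,.1),(.2,0,76.9,.05),(0,0,74,0),(0,0,72,0)]'
```

```text
time_s: 32.15
position: [500.4, -5.2, 272.0]
tcp_rot: [2.075, 2.042, 0.309]
ft_force: [-0.4, 0.3, -2.1]
opening: 13.6
gripper_force: 55.0
cover origin in charger [ 3.1 -0.  91.2] tilt 0.301 [-0.4  0.3 -2.1] [-0.01  0.13 -0.01]
(0.5, 0, 91.7, 0.3) (array([ 0.1, -2.2, -1.2]), array([ 0.001, -0.   ,  0.001]))
(0.5, 0, 88.7, 0.25) (array([0. , 8.6, 3.1]), array([ 0.05, -0.  ,  0.  ]))
(0.5, 0, 85.8, 0.2) (array([-0. ,  8.7,  3. ]), array([ 0.05,  0.  , -0.  ]))
(0.4, 0, 82.8, 0.15) (array([0. , 8.8, 3.2]), array([ 0.05, -0.  ,  0.  ]))
(0.3, 0, 79.8, 0.1) (array([0. , 8.9, 3.2]), array([ 0.05, -0.  , -0.  ]))
(0.2, 0, 76.9, 0.05) (array([-0. ,  9.1,  3.1]), array([ 0.05, -0.  ,  0.  ]))
(0, 0, 74, 0) (array([0. , 9.1, 3.1]), array([ 0.05, -0.  ,  0.  ]))
(0, 0, 72, 0) (array([0., 0., 2.]), array([0., 0., 0.]))
```

```bash
python3 -m inch '{"xyz":[[0,-2.4,-1],[0,0,0],[0,4.3,1.5],[0,4.3,1.5],[0,4.3,1.5],[0,4.4,1.5],[0,4.4,1.6],[0,4.4,1.6],[0,4.4,1.6],[0,4.5,1.6],[0,0,0],[0,0,0]],"dr":[[0,0,0],[0,0,0],[0.025,0,0],[0.025,0,0],[0.025,0,0],[0.025,0,0],[0.025,0,0],[0.025,0,0],[0.025,0,0],[0.025,0,0],[0,0,0],[0,0,0]],"grip":[5,5,5,5,5,5,5,5,5,5,5,5]}' 55
python3 st.py '[(.3,0,79.8,.1),(.2,0,76.9,.05),(0,0,74,0),(0,0,72,0)]'
```

```text
time_s: 33.65
position: [534.5, -5.7, 267.2]
tcp_rot: [2.187, 2.152, 0.107]
ft_force: [-0.4, 0.4, -3.1]
opening: 13.3
gripper_force: 55.0
cover origin in charger [-0.1  0.  78.8] tilt 0.1 [-0.4  0.4 -3.1] [-0.03  0.01  0.02]
(0.3, 0, 79.8, 0.1) (array([ 0. ,  0.4, -0.9]), array([-0.   , -0.   ,  0.001]))
(0.2, 0, 76.9, 0.05) (array([-0. ,  9.1,  3.1]), array([ 0.05, -0.  ,  0.  ]))
(0, 0, 74, 0) (array([0. , 9.1, 3.1]), array([ 0.05, -0.  ,  0.  ]))
(0, 0, 72, 0) (array([0., 0., 2.]), array([0., 0., 0.]))
```

```bash
python3 -m inch '{"xyz":[[0,4.8,1],[0,4.6,1.4],[0,4.5,1.4],[0,4.4,1.4],[0,0,0],[0,0,0.8],[0,0,0.8],[0,0,0]],"dr":[[0.025,0,0],[0.025,0,0],[0.025,0,0],[0.025,0,0],[0,0,0],[0,0,0],[0,0,0],[0,0,0]],"grip":[5,5,5,5,5,5,5,5]}' 55
python3 st.py '[(0,0,72,0)]'
```

```text
time_s: 34.65
position: [552.9, -6.0, 261.9]
tcp_rot: [2.239, 2.204, 0.0]
ft_force: [-1.0, 0.1, -1.5]
opening: 13.4
gripper_force: 55.0
cover origin in charger [-0.4 -0.  72.6] tilt 0.0 [-1.   0.1 -1.5] [-0.03  0.07  0.09]
(0, 0, 72, 0) (array([-0. ,  0.5,  0.6]), array([0.   , 0.   , 0.001]))
```

Almost seated; I press lightly, then check.

```bash
python3 -m inch '{"xyz":[[0,0.4,0.5],[0,0,0.5],[0,0,0.5],[0,0,0]],"dr":[[0,0,0],[0,0,0],[0,0,0],[0,0,0]],"grip":[5,5,5,5]}' 55
python3 st.py '[(0,0,72,0)]'
```

```text
time_s: 35.15
position: [553.4, -6.0, 261.9]
tcp_rot: [-2.239, -2.204, 0.0]
ft_force: [-6.4, 1.0, 9.2]
opening: 13.5
gripper_force: 55.0
cover origin in charger [-0.1 -0.  72.6] tilt -0.0 [-6.4  1.   9.2] [-0.01  0.89  0.02]
(0, 0, 72, 0) (array([-0. , -0. ,  0.6]), array([-0.   ,  0.   ,  0.001]))
```

```bash
python3 -m inch '{"xyz":[[0,0,0.5],[0,0,0],[0,0,0],[0,0,0],[0,0,0],[0,0,-30],[0,0,-50],[0,0,-50],[0,0,0],[0,0,0]],"dr":[[0,0,0],[0,0,0],[0,0,0],[0,0,0],[0,0,0],[0,0,0],[0,0,0],[0,0,0],[0,0,0],[0,0,0]],"grip":[5,22,35,45,45,45,45,45,45,45]}' 55
python3 - <<'E'
from cov import *
im,d,P,T=shot("wrist"); V=R.from_euler("z",-YAW).apply((P-CH).reshape(-1,3)).reshape(P.shape); x,y,z=V[...,0],V[...,1],V[...,2]
g=(im.max(2).astype(int)-im.min(2)<30)
m=g&(abs(z-88)<8)&(x>-56)&(x<60)&(abs(y)<86)&~((abs(x)<16)&(abs(y)<50)); c=np.linalg.lstsq(np.c_[V[m][:,:2],np.ones(m.sum())],z[m],rcond=None)[0]; print("cover plane",c.round(4))
q=g&(abs(z-84)<6)&((abs(y)>96)&(abs(y)<116)&(abs(x)<90)|(x<-70)&(x>-95)&(abs(y)<110)); c2=np.linalg.lstsq(np.c_[V[q][:,:2],np.ones(q.sum())],z[q],rcond=None)[0]; print("case plane",c2.round(4),m.sum(),q.sum())
k=g&(abs(z-c2[2]-4)<1.8)&(abs(x)<75)&(abs(y)<100); print("cover rect",rect(V,k))
print(spots("wrist","cover",T),spots("wrist","cover_tongue",T))
cv2.imwrite("pics/j.png",np.hstack([cv2.resize(im,(400,300)),cv2.resize(camera("side")[0][120:264,180:372],(400,300))])[:,:,::-1])
E
```

```text
time_s: 36.4
position: [553.2, -6.0, 389.1]
tcp_rot: [-2.239, -2.203, 0.001]
ft_force: [-0.1, -0.4, -0.9]
opening: 44.9
gripper_force: 0.0
cover plane [ 0.00000e+00 -9.00000e-04  8.89304e+01]
case plane [ 1.00000e-04 -1.00000e-03  8.48958e+01] 13475 8910
cover rect (array([-1.9, -0.8]), array([135.9, 181.9]), 1.65, 16490)
[(0.7, [556.6, -8.9, 70.2])] [(0.78, [487.2, -9.8, 75.5])]
```

View pics/j.png

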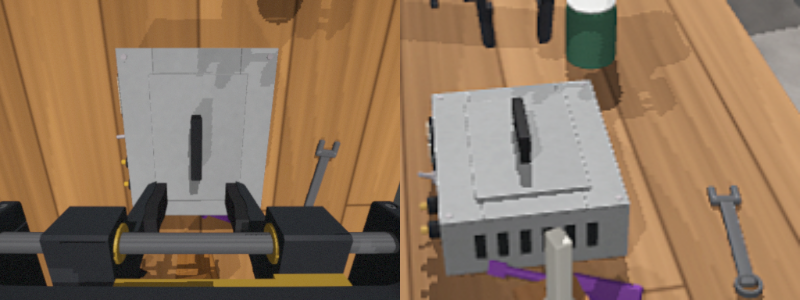

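The views show the cover flat on the case at (195,150) on the left and (525,150) on the right. Its plane is parallel to the case and 4.0 mm above it (one plate thickness), so it is fully seated. The gripper is clear.

```bash
python3 -c "
from cell import *
print(close_job())"
```

```text
the job is handed in; nothing more can be done
None
```

The job is handed in at about 36 s: the large trimmer's arm was measured to within about 0.001 rad of the tooth's direction, the tuning tool hangs back in its own hole, and the cover lies flat and seated on the case with the gripper clear. The smaller trimmer, screwdriver, tin and spanner were not touched.

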